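# Hold a bar clamp level across a plywood tray being glued up

### The job

Take the bar clamp whose jaws are open wide enough for the plywood tray off the wooden rack, gripping its bar at the balance point so that it hangs level. Hold it level across the tray, in line with the tray's divider, with one jaw hanging outside each long side, the bar about 3 cm above the tray's edges and the clamp touching neither tray nor board. Finish while still holding it there, so that a colleague can turn the screw, and leave everything else where it is.

Things in the scene. Friction and masses are not known exactly. Their poses are not given: they have to be found in the camera images.
- clamp: Larger of two steel bar clamps (F-clamps) lying across the rack's rails, jaws hanging down; 0.9 kg. Bar 352 mm long, 9 mm thick (y), 18 mm high (z). x runs along the bar from fixed jaw to wooden handle, z up. Origin: on the bar's underside, 155 mm from the fixed jaw's face. The sliding arm is locked. Arms reach 94 mm below the bar's underside, 6 mm above its top, and are 24 mm wide (y).
- clamp_balance (a point): Balance point of the large clamp: on the bar, half-way up it (9 mm above its underside), 172 mm from the fixed jaw's face, so 57 mm from the middle of the opening towards the handle. Axes as the clamp. Grip the bar across its 9 mm thickness here: at the start the rails' edges are about 62 and 28 mm away along the bar, and nothing else is within 50 mm at bar height.
- clamp_mid (a point): Middle of the large clamp's 230 mm jaw opening, on the bar's underside; axes as the clamp. From here along x: fixed arm at -141 to -115 mm, screw pad face +115, sliding arm +127 to +157, bar's end +215, handle (28 mm thick) +205 to +309. Screw and handle axis 80 mm below the bar's underside.
- rack: Fixed clamp rack: two round wooden rails 14 mm thick along its y, 104 mm apart in x, tops 125 mm above the bench, between plywood end panels (300 mm apart overall, 132 mm high). Origin on the bench under its centre. Large and small clamp lie about 55 mm either side of its middle, either way round.
- tray: Open plywood tray being glued up, 170 mm (x) by 260 mm (y) by 100 mm high, walls 12 mm, one divider across its width; 0.75 kg, standing loose on the board. Origin: centre of its underside; x along the width (the way the clamp must span; either way round will do), y along its length, z up.
- tray_divider (a point): Middle of the divider's top edge, level with the tray's edges: 100 mm above the tray's underside and 35 mm from its centre towards tray +y. The divider is 12 mm thick and runs along x, from long side to long side. Axes as the tray.
- board: Fixed white glue-up board under the tray, 240 by 300 by 12 mm, top 12 mm above the bench; origin under its centre, axes as the tray. Wooden stop blocks 20 mm high: two along the tray's +x side, outside y = -85 to +85 mm, one at its -y end.
- clamp_short: A bystander, to be left alone: a smaller bar clamp of the same kind on the rack, open only 150 mm, too small for the tray; bar 237 mm long. Origin on the bar's underside, half-way between the rails.
- glue: A bystander, to be left alone: white glue bottle, 56 mm across, 160 mm high. Origin at its base.
- tape: A bystander, to be left alone: tape measure, 62 by 34 by 60 mm high. Origin at its base.
- brush: A bystander, to be left alone: flat brush lying on the bench, 190 mm long, 42 mm wide, 20 mm high, handle towards its -x. Origin under its middle.
- mallet: A bystander, to be left alone: wooden mallet lying on the bench, 55 mm high, head 75 by 125 mm, handle 200 mm long towards its -x. Origin under the head.
- square: A bystander, to be left alone: try square lying flat, blade 160 mm, 18 mm high. Origin under the stock.
- plane: A bystander, to be left alone: iron bench plane, 240 by 60 mm, about 100 mm high. Origin at its base.

How it is judged (in metres and radians):
On the way:
1. the large clamp is lifted clear of the rack, its bar at least 30 mm above the rails, hanging level (within 0.15 rad) and gripped within 30 mm of its balance point along the bar (z of clamp_mid in the frame of rack above 0.155 m and angle between clamp's own z axis and vertical below 0.15 rad and x of the grasp point in the frame of clamp_balance between -0.03 and 0.03 m and contact force between clamp and rack below 0.1 N), for 0.2 s.
At the end, for the whole second after the job is handed in: Large clamp still gripped within 30 mm of its balance point, still, level within 0.09 rad, along the tray's width within 0.1 rad, mid-opening within 14 mm of the divider line, 25 mm of mid-tray, 10 to 55 mm above its edges, touching nothing else; tray moved under 12 mm, others 30 (x of clamp_mid in the frame of tray_divider between -0.025 and 0.025 m and y of clamp_mid in the frame of tray_divider between -0.014 and 0.014 m and z of clamp_mid in the frame of tray_divider between 0.01 and 0.055 m and angle between the x axis of clamp and the x axis of tray, either way round below 0.1 rad and angle between clamp's own z axis and vertical below 0.09 rad and x of the grasp point in the frame of clamp_balance between -0.03 and 0.03 m and contact force between clamp and the fingers above 2 N and contact force between clamp and tray below 0.3 N and contact force between clamp and board below 0.3 N and contact force between clamp and rack below 0.3 N and contact force between clamp and clamp_short below 0.3 N and linear speed of clamp below 0.02 m/s and angular speed of clamp below 0.1 rad/s and distance of tray from where it was at the start of the episode below 0.012 m and angle between tray's own z axis and vertical below 0.05 rad and distance of each of clamp_short, glue, tape, brush, mallet, square, plane from where it was at the start of the episode below 0.03 m); the arm keeps its last pose, push and grip.
It fails at once if the tray is knocked out of place (more than 20 mm) (distance of tray from where it was at the start of the episode above 0.02 m).
It fails at once if the clamp is driven hard (over 20 N) against the tray (contact force between clamp and tray above 20 N).
It also fails if it takes over 48 s, if anything falls off the work surface, if the arm or the gripper's body presses on something with over 40 N, if the wrist force passes 120 N, or if a joint passes its speed limit or range.

### The arm

A 6-joint arm with a two-finger parallel gripper is mounted at the origin on the work surface. World frame = base frame: x ahead of the robot, y to its left, z up, the work surface at z = 0. Lengths are in mm, angles in rad, forces in N, time in s.
With the tool pointing down it reaches from about 275 to 975 mm from the base axis. Payload 8.4 kg.
Tool frame: the origin (TCP) lies midway between the tips of the shut fingers; the grasp point (between the pads) lies manip.grip_point_offset behind it (manip.grip_point_offset is the distance from the TCP to the grasp point, in mm); z points along the fingers, y is the line along which they close (so a half turn about z gives the same grasp; the last joint's range is limited). The gripper opens to 92 mm and grips with 3 to 60 N. Pads are 20 mm wide; open, the fingers measure 128 mm over their backs; the gripper's body (75 mm by 189 mm) begins 69 mm behind the grasp point.
Start: joints at [-1.243, 0.353, 1.633, -0, 1.155, -0.002], TCP at [202.407, -591.32, 214.583] pointing down, gripper open.
Joint ranges: [-2.63, 2.63], [-0.92, 2.1], [0.06, 2.66], [-1.3, 4.44], [0, 2.69], [-3.02, 3.02]. Speed limits (rad/s): [2.22, 2.22, 2.79, 3.14, 3.14, 3.14].

### API

Orientations are given as a rotation vector (axis times angle).
In Python, from cell import sense, cams, manip gives the robot as it stands. The module is installed in compiled form; this text tells all that it offers.
- The arm moves only by the tool jog_arm, never from a script. Its argument "commands" is a list of rows, each a list of 3 entries, a list of its own where there are three numbers: the shift along the tool's x, y, z in mm, then the turn about the tool's z in degrees, then the closure in counts, from 0 (fully open) to 255 (shut). A call has 1 to 10 rows; each row is the pose to reach, as a shift and turn from the pose commanded when the call began, along the tool's axes at that moment; what a row does not reach only later rows make up. A row lasts 1/10 s, in which the tool goes at most 50 mm and 8.59 degrees, less where a joint would pass 70% of its speed; a pose out of reach is approached as far as the arm can. A call with a gripper value outside its range is refused whole. The fingers move at their own pace and stop on an object; "squeeze" is the grip in N (left out, the last holds). Time passes only in rows, so rows that repeat a pose let the fingers close. It gives the time, the measured TCP pose, the force, the opening and the grip force at its end, in the units of the state.
- sense(): the state, without advancing time (a new reading comes with each control period).
- cams.capture(name): name is "scene" or "top"; returns (picture, depth): 384x512x3 uint8, blue, green, red; 384x512 float32, mm along the optical axis (not along the pixel's ray), 0 where there is no reading.
- cams.get_calibration(name): a dict with "intrinsics" (3x3 intrinsics, pixels), "R" (3x3) and "t" (3): a world point X has camera coordinates R X + t. Camera axes: x right, y down, z forward; pixel columns grow to the right and rows downward; lengths in mm; the calibration is good to about 2 mm. A picture is of the moment at which its call begins. get_calibration takes no time and is no camera call.
- manip.sign_off(): hands the job in; it is judged then, once.
The state is a dict: "time_s": time; "joints": joint angles; "dq": joint speeds; "tau": joint torques, N m; "tool_pos": TCP position; "ee_rot": TCP orientation; "contact_force": force on the tool from outside, world axes, zero at the start; "wrist_torque": the same for the moment, N m; "opening": finger opening in mm; "grip_force": force on a finger pad.
Only numpy, scipy, OpenCV 4.12 (cv2) and the standard library are available. Lean on these libraries where they do the work, as an engineer would, in place of code of your own. Each camera call takes 0.05 s, during which the arm holds its last target. There are 200 camera calls.

## Working session

There is one attempt and no reset: what is moved stays moved. The work goes in short steps, Python scripts to look and compute and a tool call to move; the robot and the scene stay as the last step left them, time stands still between calls to the robot, and variables do not carry over. Pictures are saved under pics/ and viewed, at most 10 in all, crops included, and the job is handed in when it is done.

Besides the shell and the picture viewer there is one more tool, called after "Call:" as name([rows], argument=value, ...), one row to a line, values as JSON. jog_arm: Moves the arm, as the interface text tells. Its arguments: {"type":"object","properties":{"commands":{"type":"array"},"squeeze":{"type":"number"}},"required":["commands"]}

```bash
mkdir -p pics; cat > h.py <<'E'
import numpy as np, cv2
from cell import sense, cams, manip
def grab(n):
    im,d=cams.capture(n); np.savez(f'{n}.npz',im=im,d=d); return im,d
def cloud(n,d):
    c=cams.get_calibration(n);K=np.array(c['intrinsics']);R=np.array(c['R']);t=np.array(c['t'])
    v,u=np.mgrid[:384,:512]
    P=np.stack([(u-K[0,2])/K[0,0]*d,(v-K[1,2])/K[1,1]*d,d],-1)
    return (P-t)@R
E
python3 - <<'E'
from h import *
for n in('top','scene'):
    im,d=grab(n); cv2.imwrite(f'pics/{n}0.png',cv2.resize(im,(800,600)))
    c=cams.get_calibration(n); print(n,np.round(c['intrinsics'],1).tolist(),np.round(-np.array(c['R']).T@c['t']),(d==0).sum())
s=sense();print(s['tool_pos'],s['ee_rot'],s['opening'],manip.grip_point_offset)
E
```

```text
top [[449.7, 0.0, 256.2], [0.0, 449.7, 187.0], [0.0, 0.0, 1.0]] [ 204.  -25. 2144.] 815
scene [[346.8, 0.0, 253.2], [0.0, 346.8, 186.0], [0.0, 0.0, 1.0]] [1030.  704.  967.] 829
[ 202.24070908 -590.92475454  213.93108689] [-3.09781590e+00 -5.15510564e-01  3.92106084e-04] 92.13359121488553 18.700000000000003
```

View pics/top0.png

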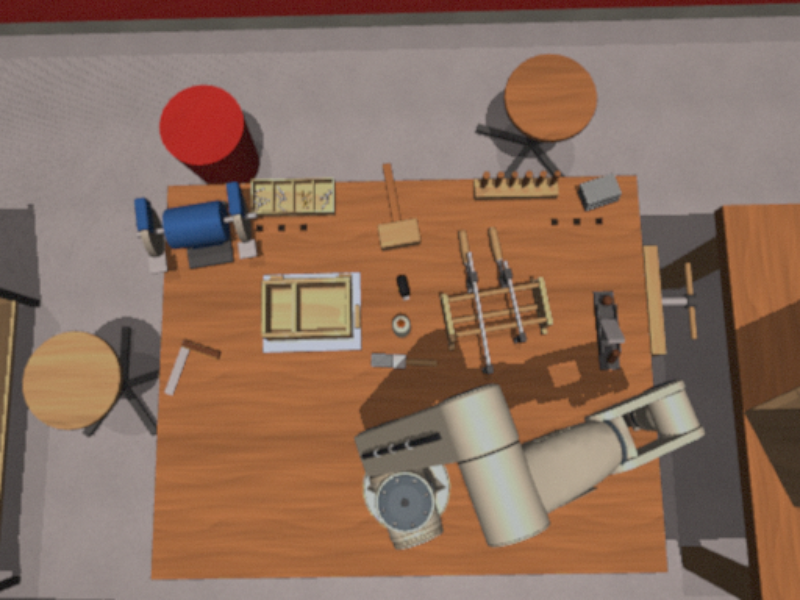

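View pics/scene0.png

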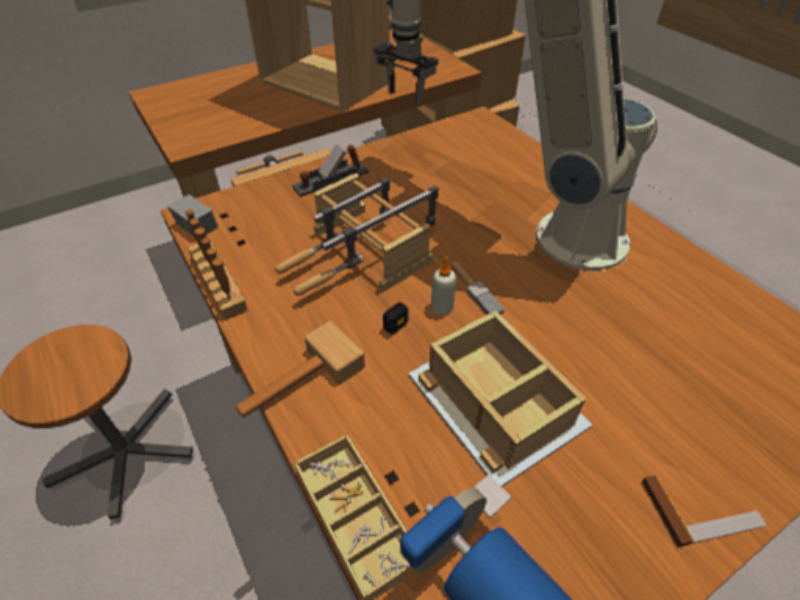

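The top view shows the large clamp from (488,370) at its fixed jaw to (462,232) at its handle. The short clamp is to its right. The tray is at about (308,308), with its divider at x≈296 running up the image. Next I'll measure both from depth.

```bash
python3 - <<'E'
from h import *
z=np.load('top.npz');d=z['d'];im=z['im'];P=cloud('top',d)
s=1.5625
def reg(x0,x1,y0,y1,za,zb):
    m=np.zeros(d.shape,bool);m[int(y0/s):int(y1/s),int(x0/s):int(x1/s)]=1
    return m&(P[...,2]>za)&(P[...,2]<zb)
# high clamp points
m=reg(440,560,215,385,137,165).astype(np.uint8)
n,l,st,c=cv2.connectedComponentsWithStats(m,connectivity=8)
for i in range(1,n):
    if st[i,4]<20: continue
    q=P[l==i]; mu=q[:,:2].mean(0);_,_,V=np.linalg.svd(q[:,:2]-mu);a=V[0]*np.sign(V[0][0])
    u=(q[:,:2]-mu)@a; w=(q[:,:2]-mu)@[-a[1],a[0]]
    print('comp',st[i],mu.round(1),'ang',np.degrees(np.arctan2(a[1],a[0])).round(2),'z',np.percentile(q[:,2],[5,50,95]).round(),'end lo',(mu+a*u.min()).round(1),'hi',(mu+a*u.max()).round(1))
    for b in np.arange(u.min(),u.max(),14):
        k=(u>=b)&(u<b+14)
        if k.sum(): print(int(b-u.min()),k.sum(),'z%.0f w %.1f..%.1f'%(q[k,2].mean(),w[k].min(),w[k].max()),end=' | ')
    print()
# tray rim
m=reg(250,372,262,362,98,130)
q=P[m];r=cv2.minAreaRect(q[:,:2].astype(np.float32));print('tray',m.sum(),np.median(q[:,2]),r,cv2.boxPoints(r).round(1).tolist())
k=cv2.resize(im[130:250,150:370],None,fx=3.6,fy=3.6,interpolation=cv2.INTER_CUBIC);cv2.imwrite('pics/topc.png',k)
np.save('tray.npy',q)
E
```

```text
comp [300 162   7  30  76] [ 602.6 -205.8] ang 7.51 z [138. 144. 152.] end lo [ 537.  -214.5] hi [ 670.7 -196.8]
0 7 z145 w -3.7..3.7 | 14 5 z144 w -3.1..2.9 | 28 6 z142 w -4.8..4.8 | 42 10 z147 w -7.0..8.1 | 56 15 z146 w -10.3..10.3 | 70 12 z144 w -12.0..7.5 | 84 6 z141 w -4.1..5.0 | 98 6 z143 w -2.9..2.5 | 112 5 z144 w -3.9..3.9 | 126 4 z143 w -2.1..2.5 | 
comp [322 171  12  36  85] [ 564.6 -314. ] ang 10.73 z [139. 143. 154.] end lo [ 465.7 -332.7] hi [ 627.3 -302.1]
0 5 z142 w -3.5..4.6 | 14 4 z142 w -3.9..2.4 | 28 5 z142 w -3.8..3.2 | 42 5 z142 w -2.6..3.9 | 56 5 z143 w -4.8..2.1 | 70 7 z143 w -2.6..5.2 | 84 3 z142 w -2.5..3.6 | 98 6 z146 w -2.5..5.6 | 112 9 z142 w -4.6..4.6 | 126 12 z147 w -9.9..8.2 | 140 14 z147 w -8.6..9.3 | 154 10 z145 w -11.9..10.2 | 
comp [305 193   5  16  32] [ 493.9 -220.5] ang 7.49 z [138. 142. 151.] end lo [ 458.8 -225.1] hi [ 528.3 -216. ]
0 6 z145 w -3.8..3.8 | 14 6 z143 w -3.5..3.7 | 28 7 z146 w -4.1..4.8 | 42 7 z142 w -2.8..3.3 | 56 5 z142 w -5.0..4.7 | 70 1 z138 w 2.9..2.9 | 
comp [332 208   6  12  36] [ 427.5 -338.9] ang 10.36 z [139. 145. 152.] 
[... 175 characters left out ...]
-231.8] ang 8.46 z [138. 142. 150.] end lo [ 377.7 -237.3] hi [ 450.5 -226.4]
0 6 z142 w -3.7..2.9 | 14 7 z144 w -1.6..4.1 | 28 5 z141 w -3.8..4.5 | 42 4 z144 w -2.8..2.8 | 56 6 z145 w -4.2..3.6 | 70 2 z144 w -0.8..3.1 | 
comp [311 228   5  12  35] [ 339.4 -241.5] ang 5.51 z [138. 147. 155.] end lo [ 319.7 -243.4] hi [ 369.9 -238.5]
0 15 z149 w -7.0..7.8 | 14 11 z147 w -7.9..8.5 | 28 5 z142 w -2.7..2.9 | 42 4 z140 w -3.8..4.7 | 
tray 616 110.73512841069353 ((525.3911743164062, 285.4253845214844), (173.1372528076172, 260.6245422363281), 0.7249976396560669) [[437.20001220703125, 414.6000061035156], [440.5, 154.0], [613.5999755859375, 156.1999969482422], [610.2999877929688, 416.79998779296875]]
```

View pics/topc.png

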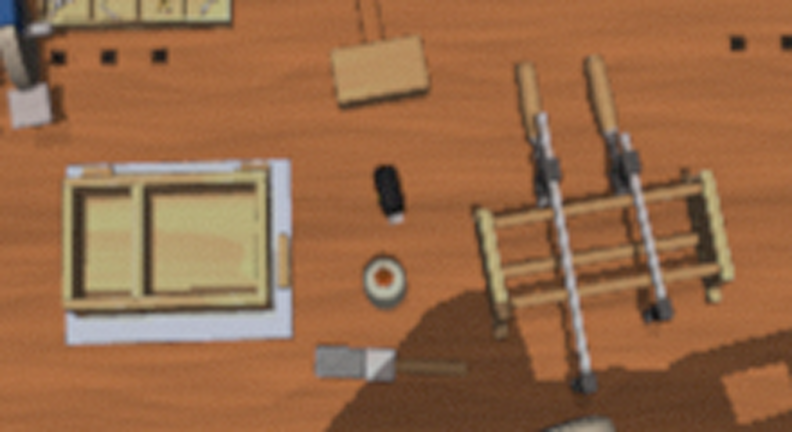

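```bash
python3 - <<'E'
from h import *
z=np.load('top.npz');d=z['d'];P=cloud('top',d).reshape(-1,3);P=P[d.ravel()>0]
def prof(name,xs,y0,y1):
    print(name)
    for a in xs:
        k=(P[:,0]>=a)&(P[:,0]<a+10)&(P[:,1]>y0)&(P[:,1]<y1)&(P[:,2]<400)
        if k.sum(): print(a,np.percentile(P[k,2],[10,50,90]).round(),end=' ')
    print()
prof('handle lane',range(620,900,10),285,355)
prof('near lane',range(330,440,10),285,355)
prof('rack beside bar',range(400,620,10),-290,-235)
q=np.load('tray.npy')
k=(abs(q[:,0]-525)<60)&(q[:,1]>170)&(q[:,1]<400);print('div',k.sum(),np.percentile(q[k,1],[5,50,95]),q[k].mean(0))
k=(P[:,0]>440)&(P[:,0]<560)&(P[:,1]>-40)&(P[:,1]<60);print('glue top',P[k][:,2].max())
E
```

```text
handle lane
630 [ 8. 12. 18.] 640 [-2.  9. 16.] 650 [-12.  -1.   7.] 660 [-5. -0.  4.] 670 [-6. -1.  7.] 680 [-14.  -2.   7.] 690 [-8. -0.  7.] 700 [-6.  1.  7.] 710 [-10.   0.  10.] 720 [-7.  1.  9.] 730 [-8. -0.  6.] 740 [-9. -0.  7.] 750 [-7. -2.  5.] 760 [-9. -3.  7.] 770 [-9. -1.  5.] 780 [-4. -1.  6.] 790 [-7. -2.  8.] 800 [-7.  1.  7.] 810 [-7.  0.  8.] 820 [-9. -4.  5.] 830 [-3. 19. 45.] 840 [31. 35. 37.] 850 [ 1. 10. 29.] 860 [-2.  7. 23.] 870 [-1.  9. 25.] 880 [-0.  8. 24.] 890 [-0.  8. 32.] 
near lane
330 [-7.  0.  7.] 340 [-11.  -4.   6.] 350 [-5. -2.  8.] 360 [-5. -0. 13.] 370 [-7. -4.  8.] 380 [-6. -3.  4.] 390 [-9. -1.  7.] 400 [-7.  4. 14.] 410 [ 3. 11. 19.] 420 [ 1.  9. 19.] 430 [ 1. 13. 85.] 
rack beside bar
400 [-9.  0.  7.] 410 [-5. -0.  9.] 420 [-10.  -2.   4.] 430 [-9. -1.  4.] 440 [ -7.  -0. 123.] 450 [ -5. 116. 126.] 460 [116. 120. 123.] 470 [-8.  2.  7.] 480 [-11.  -4.   6.] 490 [-11.  -0.  36.] 500 [ 9. 31. 39.] 510 [-0. 11. 30.] 520 [-7. -0.  8.] 530 [-12.  -2.   4.] 540 [-5.  1. 78.] 550 [ -8.   9. 124.] 560 [ -5.   7. 125.] 570 [-1. -1. -1.] 580 [-11.  -4.   3.] 590 [-8.  1.  8.] 600 [-7. -1.  6.] 610 [-7. -2.  5.] 
div 80 [313.63774986 320.56032315 325.99547606] [525.13190202 320.28484036 111.40987892]
glue top 167.464301623234
```

Call:
jog_arm([
  [[0, 0, -40], 8, 0],
  [[0, 0, -80], 11.3, 0],
  [[0, 0, -80], 11.3, 0],
], squeeze=50)

```text
time_s: 0.4
tool_pos: [203.2, -593.8, 300.1]
ee_rot: [3.127, 0.205, 0.003]
contact_force: [0.1, -0.0, 0.4]
opening: 91.9
grip_force: 0.0
```

Call:
jog_arm([
  [[35, -33, 0], 0, 0],
  [[71, -66, 0], 0, 0],
  [[107, -99, 0], 0, 0],
  [[143, -132, 0], 0, 0],
  [[179, -166, 0], 0, 0],
  [[215, -199, 0], 0, 0],
  [[251, -232, 0], 0, 0],
  [[287, -265, 0], 0, 0],
  [[323, -299, 0], 0, 0],
  [[359, -332, 0], 0, 0],
])

```text
time_s: 1.4
tool_pos: [515.0, -212.8, 294.0]
ee_rot: [-3.134, -0.209, 0.001]
contact_force: [0.7, -0.3, 0.1]
opening: 92.2
grip_force: 0.0
```

Call:
jog_arm([
  [[0, 0, 0], 0, 0],
  [[0, 0, 40], 0, 0],
  [[0, 0, 80], 0, 0],
  [[0, 0, 100], 0, 0],
  [[0, 0, 100], 0, 0],
  [[0, 0, 100], 0, 0],
])

```text
time_s: 2.0
tool_pos: [514.1, -215.3, 194.7]
ee_rot: [-3.135, -0.208, 0.001]
contact_force: [-0.8, 0.2, 0.1]
opening: 91.9
grip_force: 0.0
```

```bash
python3 - <<'E'
from h import *
im,d=grab('scene');c=cams.get_calibration('scene');R=np.array(c['R']);K=np.array(c['intrinsics'])
s=sense();p=R@s['tool_pos']+c['t'];print(s['tool_pos'],s['ee_rot']);uv=(K@p/p[2])[:2];print(uv)
u,v=uv.astype(int);print(u,v)
k=im[v-70:v+70,u-90:u+90];cv2.imwrite('pics/s1.png',cv2.resize(k,None,fx=4.2,fy=4.2,interpolation=cv2.INTER_CUBIC))
E
```

```text
[ 514.75305542 -215.44241871  195.59263457] [3.13410712e+00 2.07689037e-01 1.58936791e-03]
[241.42273163 127.80299003]
241 127
```

View pics/s1.png

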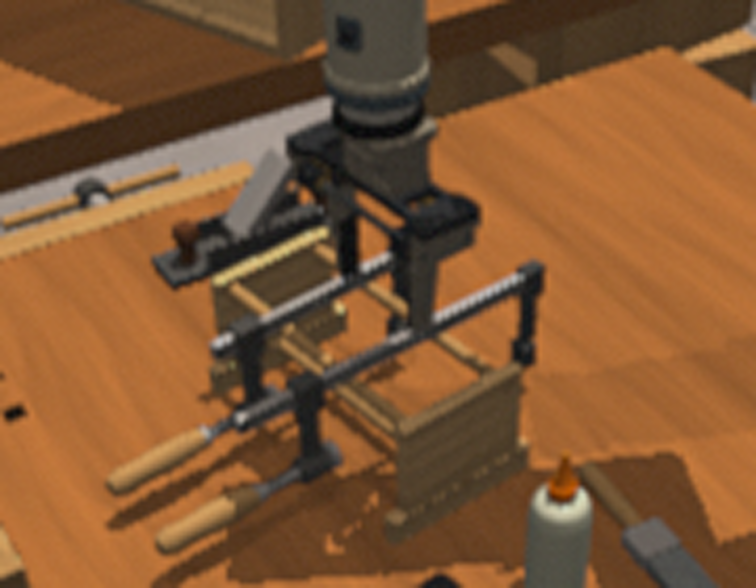

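The fingers straddle the large bar, with the near finger at (425,290). The far finger is between the two clamps and clear of both. Next I'll descend and grip.

Call:
jog_arm([
  [[1, 2, 30], 0, 0],
  [[1, 2, 60], 0, 0],
  [[1, 2, 80], 0, 0],
  [[1, 2, 80], 0, 0],
  [[1, 2, 80], 0, 0],
])

```text
time_s: 2.55
tool_pos: [516.5, -217.1, 116.0]
ee_rot: [3.134, 0.208, 0.002]
contact_force: [-0.7, 0.3, -0.3]
opening: 91.8
grip_force: 0.0
```

Call:
jog_arm([
  [[0, 0, 0], 0, 255],
  [[0, 0, 0], 0, 255],
  [[0, 0, 0], 0, 255],
  [[0, 0, 0], 0, 255],
  [[0, 0, 0], 0, 255],
  [[0, 0, 0], 0, 255],
  [[0, 0, 0], 0, 255],
  [[0, 0, 0], 0, 255],
], squeeze=55)

```text
time_s: 3.35
tool_pos: [515.6, -216.6, 114.5]
ee_rot: [-3.135, -0.208, 0.0]
contact_force: [0.1, 0.1, -0.0]
opening: 29.9
grip_force: 0.0
```

Call:
jog_arm([
  [[0, 0, 0], 0, 255],
  [[0, 0, 0], 0, 255],
  [[0, 0, 0], 0, 255],
  [[0, 0, 0], 0, 255],
  [[0, 0, 0], 0, 255],
  [[0, 0, 0], 0, 255],
  [[0, 0, 0], 0, 255],
])

```text
time_s: 4.05
tool_pos: [515.8, -216.9, 114.7]
ee_rot: [3.134, 0.208, 0.001]
contact_force: [0.2, -3.8, -0.7]
opening: 8.8
grip_force: 55.0
```

Call:
jog_arm([
  [[0, 0, -5], 0, 255],
  [[0, 0, -15], 0, 255],
  [[0, 0, -25], 0, 255],
  [[0, 0, -35], 0, 255],
  [[0, 0, -45], 0, 255],
  [[0, 0, -55], 0, 255],
  [[0, 0, -60], 0, 255],
  [[0, 0, -60], 0, 255],
  [[0, 0, -60], 0, 255],
  [[0, 0, -60], 0, 255],
])

```text
time_s: 5.05
tool_pos: [515.2, -216.5, 174.1]
ee_rot: [-3.134, -0.208, 0.001]
contact_force: [0.1, 0.4, -9.4]
opening: 8.7
grip_force: 55.0
```

```bash
python3 - <<'E'
from h import *
s=sense();print(s['tool_pos'],s['contact_force'],s['wrist_torque'])
for n in('scene','top'):
    im,d=grab(n);c=cams.get_calibration(n);R=np.array(c['R']);K=np.array(c['intrinsics'])
    p=R@s['tool_pos']+c['t'];u,v=(K@p/p[2])[:2].astype(int)
    if n=='scene':cv2.imwrite('pics/s2.png',cv2.resize(im[v-70:v+70,u-90:u+90],None,fx=4.2,fy=4.2,interpolation=cv2.INTER_CUBIC))
    P=cloud(n,d).reshape(-1,3);w=P-s['tool_pos'];a=np.array([.9914,.1305]);
    al=w[:,:2]@a;ac=w[:,:2]@[-a[1],a[0]]
    for lo,hi in((-190,-150),(-150,-100),(-100,-55),(55,80),(110,155)):
        k=(al>lo)&(al<hi)&(abs(ac)<14)&(w[:,2]>12)&(w[:,2]<50);print(n,lo,hi,k.sum(),(np.percentile(P[k,2],[10,50,90]).round(1),ac[k].mean().round(1)) if k.sum() else '')
    k=(abs(ac)<16)&(w[:,2]>10)&(w[:,2]<50)&(abs(al)<260);print('ends',al[k].min(),al[k].max())
E
```

```text
[ 515.22571511 -216.45758328  174.06928936] [ 0.05513937  0.39800215 -9.42712489] [0.04370101 0.00789487 0.01978194]
scene -190 -150 57 (array([190.4, 201.1, 209. ]), np.float64(3.6))
scene -150 -100 43 (array([189.2, 197.8, 203.6]), np.float64(2.5))
scene -100 -55 1 (array([187.6, 187.6, 187.6]), np.float64(5.7))
scene 55 80 35 (array([189.1, 201.1, 209.2]), np.float64(5.0))
scene 110 155 57 (array([189.9, 198.7, 202.8]), np.float64(3.4))
ends -200.5214877587078 157.05510133783034
top -190 -150 5 (array([197. , 199.9, 208.1]), np.float64(-5.6))
top -150 -100 0 
top -100 -55 0 
top 55 80 2 (array([194.3, 200.9, 207.5]), np.float64(4.0))
top 110 155 14 (array([192.8, 201.6, 203. ]), np.float64(2.6))
ends -196.7691779265504 157.49905510166755
```

View pics/s2.png

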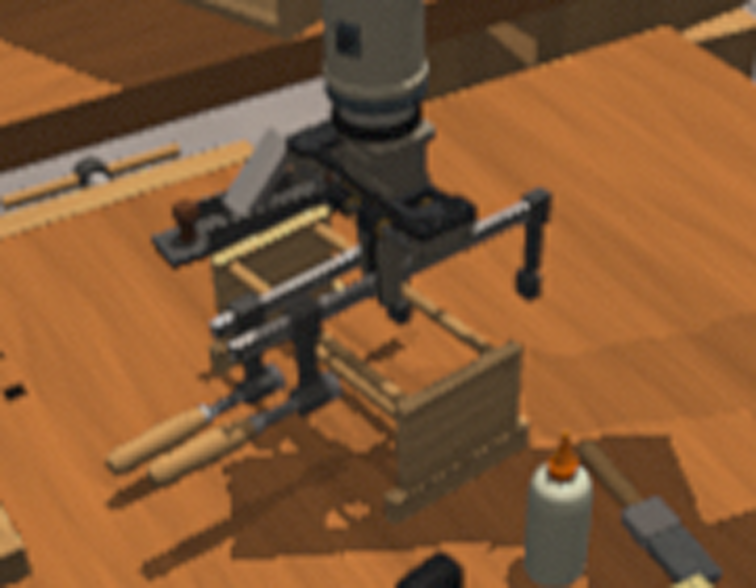

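The clamp hangs level. Its ends are at about -199 and +157 mm from the grip, against -198 and +158 expected, so the grip is at the balance point. Next I'll raise it over the glue bottle and carry it across.

Call:
jog_arm([
  [[0, 0, -10], 0, 255],
  [[0, 0, -25], 0, 255],
  [[0, 0, -45], 0, 255],
  [[0, 0, -65], 0, 255],
  [[0, 0, -85], 0, 255],
  [[0, 0, -100], 0, 255],
  [[0, 0, -110], 0, 255],
  [[0, 0, -115], 0, 255],
  [[0, 0, -115], 0, 255],
])

```text
time_s: 6.05
tool_pos: [515.7, -216.7, 290.0]
ee_rot: [3.134, 0.208, 0.001]
contact_force: [0.5, 0.5, -8.7]
opening: 8.6
grip_force: 55.0
```

Call:
jog_arm([
  [[2, -8, 0], 0, 255],
  [[6, -25, 0], 0, 255],
  [[12, -50, 0], 1, 255],
  [[20, -80, 0], 2, 255],
  [[27, -110, 0], 3, 255],
  [[35, -140, 0], 4, 255],
  [[42, -170, 0], 5, 255],
  [[50, -200, 0], 6, 255],
  [[57, -230, 0], 6.9, 255],
  [[65, -260, 0], 6.9, 255],
])

```text
time_s: 7.05
tool_pos: [544.9, 51.5, 288.6]
ee_rot: [-3.141, -0.018, 0.003]
contact_force: [1.0, -0.1, -8.8]
opening: 8.7
grip_force: 55.0
```

```bash
python3 - <<'E'
from h import *
s=sense();r=s['ee_rot'];R=cv2.Rodrigues(np.array(r))[0];t=np.array([577,321.1,s['tool_pos'][2]])
print(s['time_s'],s['tool_pos'],r,R.T@(t-s['tool_pos']),np.degrees(np.arctan2(R[1,0],R[0,0])),s['opening'])
E
```

```text
7.05 [544.87903882  51.46745795 288.59911831] [-3.14143801e+00 -1.83068869e-02  2.82897280e-03] [ 3.52612367e+01 -2.69239871e+02 -3.37289595e-02] 0.6677861734731275 8.719609420749405
```

Call:
jog_arm([
  [[3, -25, 0], 0, 255],
  [[7, -55, 0], 0, 255],
  [[11, -85, 0], 0, 255],
  [[15, -115, 0], 0, 255],
  [[19, -145, 0], 0, 255],
  [[23, -175, 0], 0, 255],
  [[27, -205, 0], 0, 255],
  [[30, -230, 0], 0, 255],
  [[33, -250, 0], 0, 255],
  [[34, -262, 0], 0, 255],
])

```text
time_s: 8.05
tool_pos: [576.1, 313.8, 288.5]
ee_rot: [3.141, 0.021, -0.002]
contact_force: [-0.5, -1.0, -8.5]
opening: 8.2
grip_force: 55.0
```

Call:
jog_arm([
  [[0, 0, 0], 0, 255],
  [[0, 0, 15], 0, 255],
  [[0, 0, 35], 0, 255],
  [[0, 0, 50], 0, 255],
  [[0, 0, 55], 0, 255],
  [[0, 0, 55], 0, 255],
  [[0, 0, 55], 0, 255],
])

```text
time_s: 8.75
tool_pos: [577.0, 312.0, 235.2]
ee_rot: [-3.141, -0.018, -0.001]
contact_force: [-0.2, -0.5, -9.4]
opening: 8.8
grip_force: 55.0
```

```bash
cat > m.py <<'E'
from h import *
import sys
s=sense();p0=s['tool_pos'];R=cv2.Rodrigues(np.array(s['ee_rot']))[0];print(s['time_s'],p0.round(1) if hasattr(p0,'round') else p0,R[:2,0],s['wrist_torque'])
for n in('top','scene'):
    im,d=grab(n);P=cloud(n,d).reshape(-1,3);w=(P-p0)@R;
    k=(abs(w[:,1])<20)&(w[:,2]<-6)&(w[:,2]>-45)&(w[:,0]>-260)&(w[:,0]<260)&(abs(w[:,0])>45)
    if k.sum()>10:
        x,y,z=w[k].T;print(n,k.sum(),'ends',x.min(),x.max(),'yaw',np.polyfit(x,y,1),'z near/far',np.median(z[x<-50]),np.median(z[x>50]))
    if n=='top': # tray rim ends not hidden
        k=(P[:,2]>100)&(P[:,2]<125)&(P[:,0]>400)&(P[:,0]<650)&(P[:,1]>130)&(P[:,1]<440);print('tray',cv2.minAreaRect(P[k,:2].astype(np.float32)))
    else: cv2.imwrite(sys.argv[1],cv2.resize(im[150:350,200:460],None,fx=3,fy=3,interpolation=cv2.INTER_CUBIC))
E
python3 m.py pics/s3.png
```

```text
8.75 [577.  312.  235.2] [0.99993051 0.01176004] [ 0.02690026 -0.09477389  0.01993293]
top 27 ends 111.70129061440576 157.8853368490704 yaw [-0.0862515  11.39180583] z near/far nan -24.337297091602572
tray ((525.5438842773438, 284.81121826171875), (170.5723419189453, 260.07562255859375), 0.7963842153549194)
scene 555 ends -197.78534194508103 157.8321231266888 yaw [-3.60616278e-04 -3.11167264e+00] z near/far -28.410451615839314 -27.723021493739548
  return _methods._mean(a, axis=axis, dtype=dtype,
  ret = ret.dtype.type(ret / rcount)
```

View pics/s3.png

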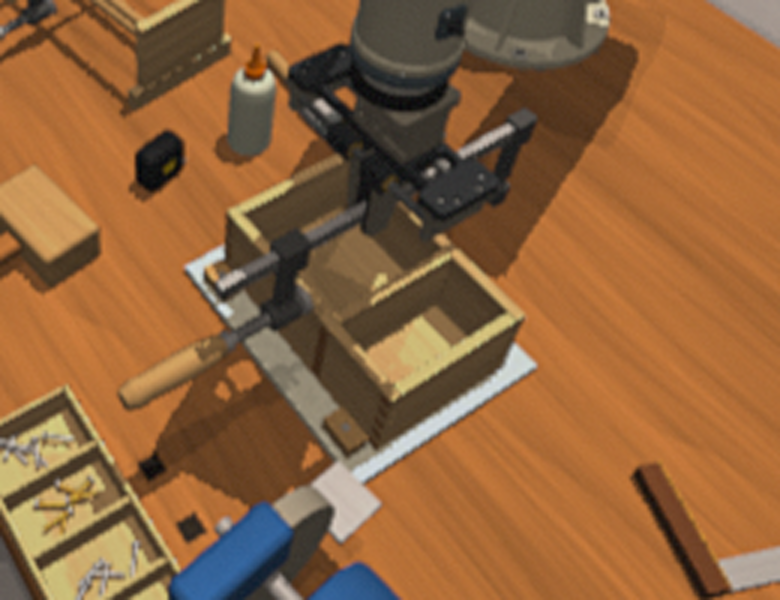

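The clamp is level over the tray. The handle arm at (285,270) and the fixed arm at (515,150) are outside the long sides, and the divider is about 9 mm further towards +y. I'll shift over and lower it.

Call:
jog_arm([
  [[0, -5, 0], 0, 255],
  [[1, -9, 0], 0, 255],
  [[1, -9, 10], 0, 255],
  [[1, -9, 25], 0, 255],
  [[1, -9, 40], 0, 255],
  [[1, -9, 55], 0, 255],
  [[1, -9, 70], 0, 255],
  [[1, -9, 80], 0, 255],
  [[1, -9, 90], 0, 255],
  [[1, -9, 95], 0, 255],
])

```text
time_s: 9.85
tool_pos: [577.1, 320.9, 138.4]
ee_rot: [3.141, 0.019, -0.001]
contact_force: [0.0, 0.8, -9.5]
opening: 8.2
grip_force: 55.0
```

Call:
jog_arm([
  [[0, 0, 3], 0, 255],
  [[0, 0, 5], 0, 255],
  [[0, 0, 5], 0, 255],
  [[0, 0, 5], 0, 255],
  [[0, 0, 5], 0, 255],
])

```text
time_s: 10.35
tool_pos: [577.7, 321.2, 135.1]
ee_rot: [-3.141, -0.019, -0.001]
contact_force: [-0.3, -0.6, -7.9]
opening: 8.6
grip_force: 55.0
```

```bash
python3 m.py pics/s4.png 2>/dev/null; python3 -c "
from h import *
s=sense();print(s['tool_pos'],s['dq'],s['contact_force'],s['opening'],s['grip_force'])"
```

```text
10.35 [577.7 321.2 135.1] [0.99992594 0.01214718] [ 0.05912623  0.03172451 -0.01740796]
top 26 ends 112.66846223474691 156.29411169125376 yaw [-0.07868066 11.13330307] z near/far nan -24.014496864486908
tray ((525.6771850585938, 284.67071533203125), (170.61708068847656, 259.3819580078125), 0.9046790599822998)
scene 489 ends -197.37475146828356 157.48263226976857 yaw [ 2.90446709e-04 -2.71849914e+00] z near/far -27.571213416729712 -27.25882400257806
[577.53380651 321.1616968  134.93580722] [-0.00039002  0.0032015   0.0021117   0.0001928   0.0006895   0.00038663] [-0.47209226 -1.4180957  -8.01292404] 8.730618778551543 54.99606013298035
```

View pics/s4.png

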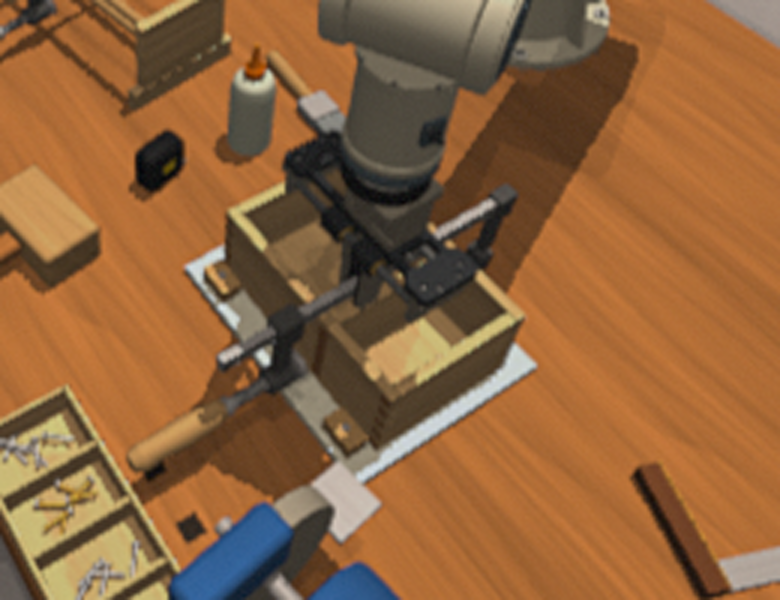

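The clamp spans the tray in line with the divider, with an arm outside each long side: (285,335) and (495,230). It is about 33 mm above the edges, and the wrist carries only the clamp's weight.

Call:
jog_arm([
  [[0, 0, 0], 0, 255],
  [[0, 0, 0], 0, 255],
  [[0, 0, 0], 0, 255],
  [[0, 0, 0], 0, 255],
])

```text
time_s: 10.85
tool_pos: [577.4, 321.1, 134.6]
ee_rot: [3.142, 0.019, -0.0]
contact_force: [0.6, -0.2, -9.2]
opening: 8.8
grip_force: 55.0
```

```bash
python3 -c "
from h import *
print(sense()['contact_force']);print(manip.sign_off())"
```

```text
[ 0.64726152 -0.24969198 -9.21661459]
the job is handed in; nothing more can be done
None
```

I handed the job in with the large clamp held at its balance point, level and in line with the divider, about 33 mm above the tray's edges and apparently touching nothing; sign-off gave no verdict.

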